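# Clip the bangle bar shut

### The job

Take the open spring clip that stands on the round plate and press it, mouth down, onto the bar of the bangle stand so that it snaps fully home in the bar's groove and keeps the bangles from sliding off. Feel for the groove and never force the clip (the bar must not take more than 25 N), then let go and leave it there.

Things in the scene. Friction and masses are not known exactly. Their poses are not given: they have to be found in the camera images.
- stand: Bangle stand, fixed to the table: dark wooden foot 130 x 100 x 18 mm and upright 163 mm high; along the stand's +y it carries a dark sleeve with four bangles, and from the sleeve's mouth a level steel bar 22 mm thick with one groove, 15 mm wide, floor 16 mm in diameter. The bar is telescopic but stiff (slides above 40 N). Origin under the middle of the foot, z up.
- mouth (a point): Centre of the mouth of the sleeve (end collar 35 mm in diameter), on the bar's axis, 130 mm above the table; y points outward along the bar, z up. The bar stands pulled out by an unmeasured amount: the groove's centre lies anywhere from 35 to 75 mm out from here along y, with full 22 mm bar on both sides of it (30 mm long on the outer side).
- clip_tab (a point): Centre of the thumb tab of the open spring clip: dark steel, about 32 g, 12 mm thick along its y, standing mouth down on its feet on the plate. The tab, 14 (x) x 12 (y) x 40 mm high, is gripped across the 12 mm, as a crown 30 mm wide along x begins right below it. This point is 50 mm above the feet and 34.5 mm above the bore's centre; z up.
- clip_bore (a point): Centre of the clip's 16 mm bore, 15 mm above its feet, below the tab's centre; axes as the tab's. The clip's y goes along the bar; fully home, this point lies on the bar's axis, in the groove. Lowered upright over the bar, the two flared feet first touch with this point about 16 mm above the axis on full bar but only about 12 mm over the groove.
- clip_foot (a point): Point on the plate midway between the clip's two feet, 15 mm below the bore's centre. The jaws above the feet are sprung: over the groove they snap onto it when pushed down with 5 to 8 N; on the full bar they cannot pass, and force only builds up. The clip must never press on the stand with more than 25 N.
- plate: Cream round plate 230 mm in diameter, 6 mm thick, fixed, on which the clip stands, with a bangle and a pendant lying flat (under 15 mm high) near its rim. Origin under its centre.

How it is judged:
By the outcome, as a careful person would: the job done as asked, in the order asked, and still so for the second after the job is handed in, with the robot touching nothing.
It also fails if it takes over 61 s, if anything falls off the work surface, if the arm or the gripper's body presses on something with over 40 N, if the wrist force passes 120 N, or if a joint passes its speed limit or range.

### The arm

A 6-joint arm with a two-finger parallel gripper is mounted at the origin on the work surface. World frame = base frame: x ahead of the robot, y to its left, z up, the work surface at z = 0. Lengths are in mm, angles in degrees, forces in N, time in s.
With the tool pointing down it reaches from about 350 to 850 mm from the base axis. Payload 8.1 kg.
Tool frame: the origin (TCP) lies between the finger pads; the fingertips stand ahead of it and the grasp point (between the pads) lies 2 mm behind it (nose_length is the z of the fingertips in the tool frame, in mm); z points along the fingers, y is the direction in which the jaws open and shut (so a half turn about z gives the same grasp; the last joint's range is limited). The gripper opens to 85 mm and grips with 20 to 120 N. Pads are 22 mm wide; open, the fingers measure 114 mm over their backs; the gripper's body (76 mm by 85 mm) begins 54 mm behind the grasp point. The pads swing forward as they close: fully open they stand 13 mm farther back than shut.
Start: joints at [65.638, 7.471, 85.268, -0, 87.261, -4.893], TCP at [199.958, 565.705, 248.292] pointing down, gripper open.
Joint ranges: [-169.43, 169.43], [-51.17, 129.36], [1.28, 143.12], [-76.62, 256.62], [0, 156.53], [-152.29, 152.29]. Speed limits (degrees/s): [136.94, 136.94, 159.86, 180, 180, 180].

### API

Orientations are given as [roll, pitch, yaw] about the fixed x, y, z axes, in that order (R = Rz(yaw) Ry(pitch) Rx(roll)).
In Python, from bench import * gives the robot as it stands.
- The arm moves only by the tool jog_arm, never from a script. Its argument "plan" is a list of rows, each a list of 3 entries, a list of its own where there are three numbers: the turn, a rotation vector about the tool's x, y, z in degrees, then the shift along the tool's x, y, z in m, then the gripper's target within -1 to 1 (fully open at 1, half-way at 0, shut at -1). A call has 1 to 12 rows; each row is the pose to reach, as a shift and turn from the pose commanded when the call began, along the tool's axes at that moment; what a row does not reach only later rows make up. A row lasts 1/8 s, in which the tool goes at most 62.5 mm and 10.7 degrees, less where a joint would pass 70% of its speed; a pose out of reach is approached as far as the arm can. A call with a gripper value outside its range is refused whole. The fingers move at their own pace and stop on an object; "force" is the grip in N (left out, the last holds). Time passes only in rows, so rows that repeat a pose let the fingers close. It gives the time, the measured TCP pose, the force and the opening at its end, in the units of the state.
- sense(): the state, without advancing time (a new reading comes with each control period).
- snapshot(name): name is "scene" or "top" or "wrist"; returns (picture, depth): 480x640x3 uint8, blue, green, red; 480x640 float32, mm along the optical axis (not along the pixel's ray), 0 where there is no reading.
- camera_info(name): a dict with "fov_y" (degrees; the focal length in pixels is half the picture's height over the tangent of half this angle, whatever the lens; pixels are square), "cx", "cy" (the principal point, pixels), "origin" and "orientation" of the camera in the world. Camera axes: x right, y down, z forward; pixel columns grow to the right and rows downward; lengths in mm; the calibration is good to about 2 mm. A picture is of the moment at which its call begins: read the wrist's pose just before it. camera_info takes no time and is no camera call; for the wrist camera it gives the pose at the moment of the call.
- hand_in(): hands the job in, once; it reports no verdict.
The state is a dict: "time": time; "joint_pos": joint angles; "qd": joint speeds; "joint_efforts": joint torques, N m; "tool_pos": TCP position; "tcp_rot": TCP orientation; "ft_force": force on the tool from outside, world axes, zero at the start; "wrist_torque": the same for the moment, N m; "finger_gap": finger opening in mm.
Only numpy, scipy, OpenCV 4.12 (cv2) and the standard library are available. Lean on these libraries where they do the work, as an engineer would, in place of code of your own. Each camera call takes 0.05 s, during which the arm holds its last target.

## Working session

There is one attempt and no reset: what is moved stays moved. The work goes in short steps, Python scripts to look and compute and a tool call to move; the robot and the scene stay as the last step left them, time stands still between calls to the robot, and variables do not carry over. Pictures are saved under pics/ and viewed, and the job is handed in when it is done.

Besides the shell and the picture viewer there is one more tool, called after ">>>" by a JSON object that holds its "op" and its "data", one argument or row to a line. jog_arm: Moves the arm, as the interface text tells. Its arguments: {"type":"object","properties":{"plan":{"type":"array","items":{"type":"array"}},"force":{"type":"number"}},"required":["plan"]}

```bash
ls; mkdir -p pics
cat > h.py <<'E'
from bench import *
import numpy as np, cv2
from scipy.spatial.transform import Rotation as R
def cam(name):
    c=camera_info(name); f=240/np.tan(np.radians(c['fov_y'])/2); return c,f
E
python3 - <<'E'
from h import *
s=sense();print(s)
for n in ("scene","top","wrist"):
    print(n,camera_info(n))
    p,d=snapshot(n); cv2.imwrite(f'pics/{n}0.png',p); np.savez(f'pics/{n}0.npz',p=p,d=d)
E
```

```text
pics
{'time': 0.0, 'joint_pos': array([ 6.56388921e+01,  7.51686538e+00,  8.53295893e+01,  3.84252155e-04,
        8.72607573e+01, -4.89333504e+00]), 'qd': array([ 0.02985117,  0.02317651, -0.01090972, -0.0559328 ,  0.06627626,
        0.08093603]), 'joint_efforts': array([ 1.49348639e-04, -5.69411445e+01, -5.00545621e+01, -2.68826761e-04,
        1.48049660e-02,  3.95388469e-07]), 'tool_pos': array([199.73134591, 565.23196927, 247.22310477]), 'tcp_rot': array([-1.79893212e+02, -9.52766119e-03,  1.60532200e+02]), 'ft_force': array([ 0.33564555, -0.40684515, -0.43892097]), 'wrist_torque': array([ 0.06411179,  0.04599652, -0.03512587]), 'finger_gap': 85.13178341046239}
scene {'fov_y': 47.291378512394225, 'cx': 312.60308463670236, 'cy': 232.85281965373753, 'origin': array([1138.04329158,  396.76931696,  681.361715  ]), 'orientation': array([-130.01297558,   -0.94009194,  123.30796579])}
top {'fov_y': 47.96356178870625, 'cx': 314.1800209789725, 'cy': 241.2137989827783, 'origin': array([ 342.20719506,   19.92561987, 1086.97388006]), 'orientation': array([-1.68448142e+02,  6.17625127e-02, -9.29383360e+01])}
wrist {'fov_y': 62.6983338912661, 'cx': 313.39589772862996, 'cy': 239.16441759378318, 'origin': array([125.09524597, 592.96356352, 372.42489963]), 'orientation': array([1.61851842e+02, 1.53173132e-01, 7.05597556e+01])}
```

View pics/scene0.png

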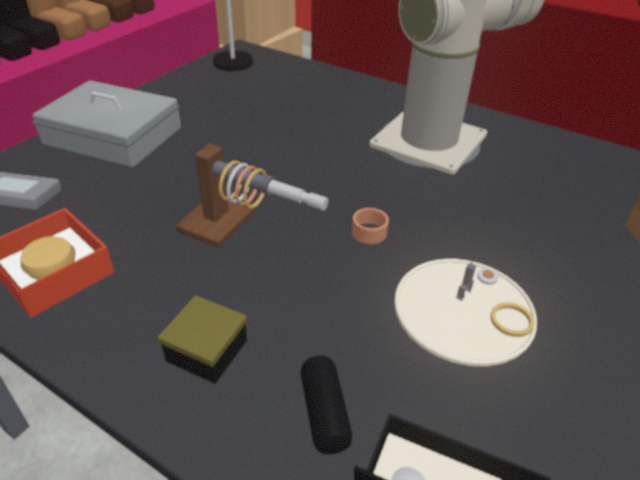

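View pics/top0.png

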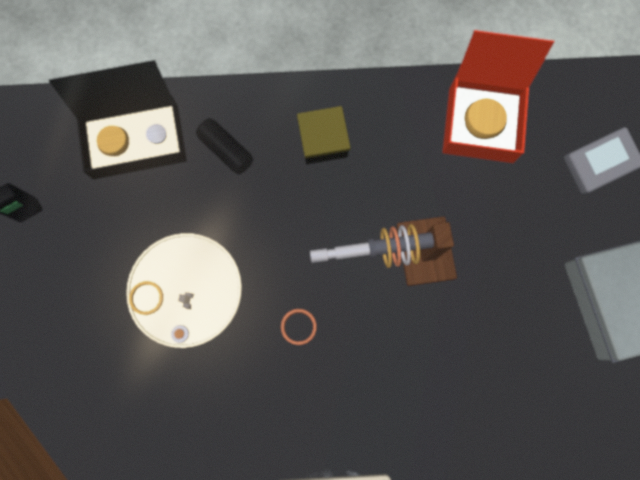

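View pics/wrist0.png

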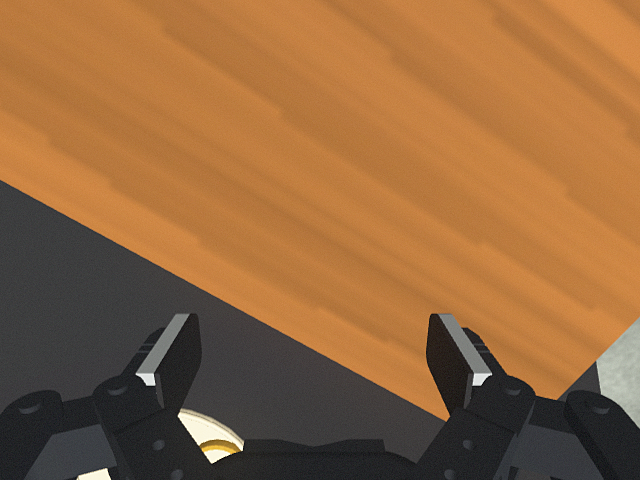

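The top view shows the clip at about (186,300) on the plate, with the pendant at (180,333) and the bangle at (147,297). The bar runs from about (312,256) to (372,249), and the groove looks to be near (333,252). In the scene view the clip is at (467,282) and the bar runs (268,187)–(327,202). Next I'll measure these.

```bash
cat >> h.py <<'E'
def ray(name,u,v,c=None):
    c=c or camera_info(name); f=240/np.tan(np.radians(c['fov_y'])/2)
    M=R.from_euler('xyz',c['orientation'],degrees=True).as_matrix()
    return np.array(c['origin']), M@np.array([(u-c['cx'])/f,(v-c['cy'])/f,1.0])
def onz(name,u,v,z,c=None):
    o,d=ray(name,u,v,c); return o+d*(z-o[2])/d[2]
def dp(name,u,v,depth,c=None):
    o,d=ray(name,u,v,c); return o+d*depth
def proj(name,P,c=None):
    c=c or camera_info(name); f=240/np.tan(np.radians(c['fov_y'])/2)
    M=R.from_euler('xyz',c['orientation'],degrees=True).as_matrix()
    q=(np.atleast_2d(P)-np.array(c['origin']))@M
    return np.c_[c['cx']+f*q[:,0]/q[:,2], c['cy']+f*q[:,1]/q[:,2]]
def cloud(name,d,c=None):
    c=c or camera_info(name); f=240/np.tan(np.radians(c['fov_y'])/2)
    M=R.from_euler('xyz',c['orientation'],degrees=True).as_matrix()
    v,u=np.mgrid[:480,:640]
    q=np.stack([(u-c['cx'])/f*d,(v-c['cy'])/f*d,d],-1)
    return q@M.T+np.array(c['origin'])
E
python3 - <<'E'
from h import *
for n in ('top','scene'):
    z=np.load(f'pics/{n}0.npz');p,d=z['p'],z['d'];X=cloud(n,d)
    hsv=cv2.cvtColor(p,cv2.COLOR_BGR2HSV)
    g=p.max(2)
    # plate
    m=((p[...,0]>130)&(p[...,1]>150)&(abs(X[...,2]-8)<12)).astype(np.uint8)
    nb,l,st,ce=cv2.connectedComponentsWithStats(m); k=1+np.argmax(st[1:,4])
    cs,_=cv2.findContours((l==k).astype(np.uint8),0,2); e=cv2.fitEllipse(max(cs,key=len)); print(n,'plate',e, onz(n,*e[0],6).round(1))
    hull=cv2.convexHull(max(cs,key=len)); mm=np.zeros_like(m); cv2.fillPoly(mm,[hull],1)
    # clip
    mc=(mm>0)&(X[...,2]>20)
    print('clip pts',mc.sum(), X[mc].mean(0).round(1), X[mc].min(0).round(1),X[mc].max(0).round(1))
    t=mc&(X[...,2]>50); print('tab',t.sum(),X[t].mean(0) if t.any() else '')
    # bar
    mb=(abs(X[...,2]-135)<18)&(g>110)&(hsv[...,1]<50)&(X[...,0]>200)
    nb,l,st,ce=cv2.connectedComponentsWithStats(mb.astype(np.uint8)); 
    for k in range(1,nb):
        if st[k,4]>60: print('bar',st[k],X[l==k].mean(0).round(1))
    print(d[d>0].min())
p=cv2.imread('pics/top0.png'); a=cv2.resize(p[230:290,290:470],None,fx=4,fy=4); b=cv2.resize(p[250:340,120:250],None,fx=4,fy=4)
cv2.imwrite('pics/c1.png',a); cv2.imwrite('pics/c2.png',b)
p=cv2.imread('pics/scene0.png'); cv2.imwrite('pics/c3.png',cv2.resize(p[130:250,170:340],None,fx=4,fy=4));cv2.imwrite('pics/c4.png',cv2.resize(p[250:340,410:540],None,fx=5,fy=5))
E
```

```text
top plate ((183.5029754638672, 290.1007385253906), (111.28287506103516, 116.69644927978516), 46.33277130126953) [476.4 277.    6. ]
clip pts 205 [427.5 219.4 246.9] [342.2  19.9  20. ] [ 477.3  381.1 1087. ]
tab 110 [413.6138388  176.3878719  431.26273017]
bar [400 226  15  39 195] [ 522.6 -154.4  141.3]
bar [310 243  61  19 675] [513.5 -35.6 138.4]
860.03467
scene plate ((465.6465148925781, 311.558837890625), (100.811279296875, 145.1922607421875), 108.45673370361328) [485.5 282.8   6. ]
clip pts 374 [529.6 280.  117.4] [387.3 256.3  20.1] [1138.   396.8  681.4]
tab 201 [592.45166285 291.75827487 188.88835186]
bar [227 163  21  30 213] [ 534.8 -153.4  139.9]
bar [252 173  76  37 855] [520.3 -39.2 136.8]
523.5576
```

Run:
```python
import cv2,numpy as np
a=cv2.imread('pics/c1.png');b=cv2.imread('pics/c2.png')
o=np.zeros((600,720,3),np.uint8);o[:240,:720]=a;o[240:600,:520]=b
cv2.imwrite('pics/d1.png',o)
```

```text
(no output)
```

View pics/d1.png

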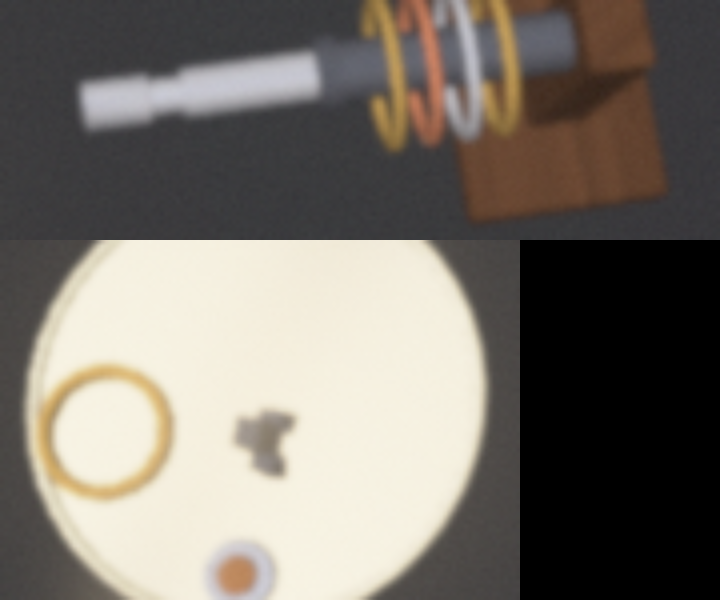

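View pics/c3.png

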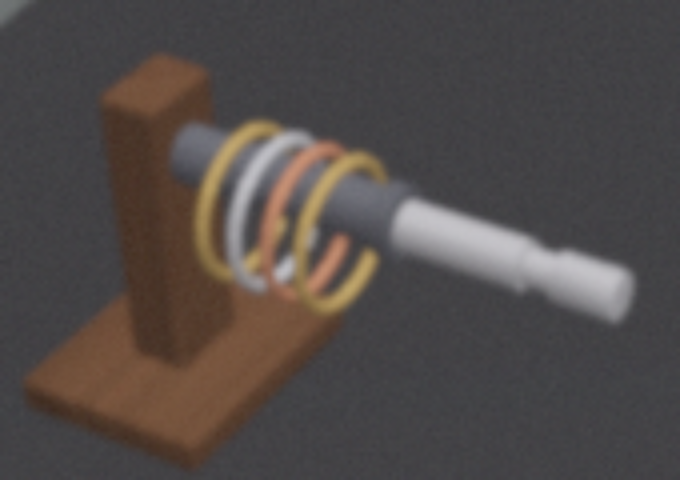

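View pics/c4.png

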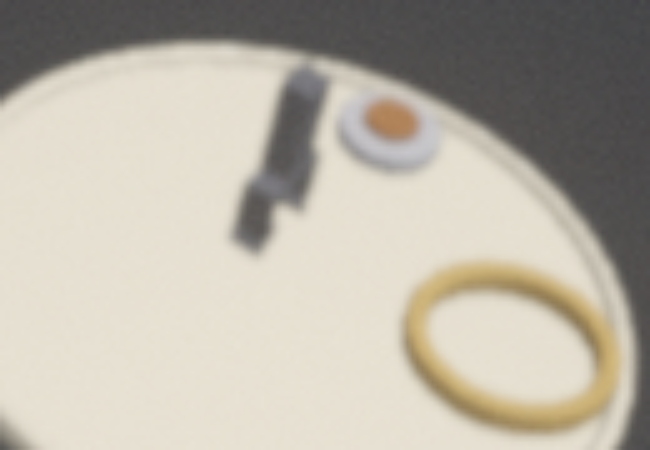

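Run:
```python
from h import *
import bench; print([x for x in dir(bench) if not x.startswith('_')]); print(getattr(bench,'nose_length',None))
for n in ('top','scene'):
    z=np.load(f'pics/{n}0.npz');p,d=z['p'],z['d'];X=cloud(n,d)
    ok=d>0
    t=ok&(abs(X[...,2])<8)&(X[...,0]>300)&(X[...,0]<700)&(abs(X[...,1])<350)&(p.max(2)<80)
    print(n,'table z',np.median(X[t][:,2]),X[t][:,2].std())
    # plate surface
    m=ok&(p.min(2)>130)&(abs(X[...,2]-8)<12)&(abs(X[...,0]-480)<150)&(abs(X[...,1]-280)<150)
    q=X[m]; print('plate',q[:,:2].min(0),q[:,:2].max(0),(q[:,:2].min(0)+q[:,:2].max(0))/2,np.median(q[:,2]))
    r=ok&(np.hypot(X[...,0]-480,X[...,1]-280)<80)&(X[...,2]>20)&(X[...,2]<100)
    q=X[r];print('clip',len(q));
    for lo,hi in((20,35),(35,50),(50,90)):
        s=q[(q[:,2]>lo)&(q[:,2]<hi)]; print(lo,len(s),s.mean(0).round(1),s.min(0).round(1),s.max(0).round(1))
    b=ok&(p.min(2)>110)&(X[...,2]>118)&(X[...,2]<155)&(X[...,1]<40)&(X[...,1]>-75)&(abs(X[...,0]-515)<60)
    q=X[b];c=q.mean(0);
    for s in range(-70,40,5):
        w=q[(q[:,1]>=s)&(q[:,1]<s+5)]
        if len(w): print(s+2.5,len(w),w[:,0].min().round(1),w[:,0].max().round(1),w[:,0].mean().round(1),np.percentile(w[:,2],90).round(1))
```

```text
['PlanningError', 'camera_info', 'hand_in', 'nose_length', 'sense', 'snapshot']
17.0
top table z -0.23388487171723682 2.0235677334006716
plate [363.67248701 160.77490618] [595.79938371 395.07657795] [479.73593536 277.92574206] 5.9725563880447226
clip 150
20 35 [452.2 265.5  31.6] [438.1 255.9  20. ] [477.3 322.2  34.9]
35 44 [452.5 262.   39.5] [439.6 257.2  35.1] [466.7 270.8  49.9]
50 71 [452.8 262.3  71.1] [445.7 257.   52. ] [460.9 269.8  78.7]
-67.5 33 507.0 528.0 516.9 142.1
-62.5 33 506.4 525.9 515.4 141.5
-57.5 35 506.1 526.2 515.1 141.6
-52.5 32 505.8 526.7 516.0 142.5
-47.5 31 504.9 524.4 514.4 141.5
-42.5 34 504.6 525.4 514.0 141.8
-37.5 33 503.7 523.5 513.0 142.1
-32.5 34 503.9 524.1 513.2 141.3
-27.5 31 504.1 524.2 513.9 141.4
-22.5 22 506.2 521.4 512.3 138.7
-17.5 24 505.1 519.6 511.8 137.8
-12.5 28 503.2 519.7 511.4 139.4
-7.5 32 501.4 521.6 511.6 141.1
-2.5 32 501.5 522.3 510.7 141.4
2.5 30 501.4 520.2 509.7 141.2
7.5 34 500.4 521.2 509.6 141.9
12.5 34 500.3 520.8 509.3 140.6
17.5 21 501.0 519.4 510.4 142.8
scene table z 0.6193177899916122 1.2497240507266596
plate [34
[... 223 characters left out ...]
9.  273.1  49.7]
50 161 [456.9 265.7  66.5] [445.1 257.8  50.1] [461.9 272.   78.7]
-67.5 32 511.8 529.3 523.7 142.1
-62.5 32 512.4 529.3 522.9 142.0
-57.5 33 511.8 529.2 523.3 140.8
-52.5 34 512.2 527.9 522.3 141.5
-47.5 34 510.1 528.1 521.5 141.0
-42.5 31 509.9 526.6 522.0 141.4
-37.5 37 508.2 528.4 520.9 141.5
-32.5 31 508.5 526.1 520.7 142.0
-27.5 46 503.6 527.7 518.9 141.2
-22.5 33 508.0 525.7 518.3 138.8
-17.5 24 509.4 523.4 517.5 138.5
-12.5 22 510.3 522.0 517.1 139.2
-7.5 28 507.5 524.4 517.5 141.5
-2.5 36 507.6 523.0 518.4 141.8
2.5 34 507.8 521.6 517.0 141.6
7.5 33 507.6 522.1 516.4 141.4
12.5 35 502.7 522.6 516.0 141.7
17.5 70 498.5 521.7 512.3 140.4
22.5 7 511.4 521.6 517.4 139.0
```

```bash
cat >> h.py <<'E'
def delta(pos,rpy,tpos,trpy):
    A=R.from_euler('xyz',rpy,degrees=True);B=R.from_euler('xyz',trpy,degrees=True)
    print('turn',(A.inv()*B).as_rotvec(degrees=True).round(2),'shift',(A.inv().apply(np.array(tpos)-np.array(pos))/1000).round(4))
E
python3 - <<'E'
from h import *
delta([199.958,565.705,248.292],[180,0,160.53],[455,263,215],[180,0,175])
E
```

```text
turn [ -0.     0.   -14.47] shift [-0.3414 -0.2004  0.0333]
```

>>> {"op": "jog_arm", "data": {
  "plan": [
    [[0,0,-2],[-0.03,-0.018,0.004],1],
    [[0,0,-5],[-0.08,-0.047,0.01],1],
    [[0,0,-8],[-0.13,-0.076,0.015],1],
    [[0,0,-10],[-0.18,-0.106,0.02],1],
    [[0,0,-12],[-0.23,-0.135,0.025],1],
    [[0,0,-14],[-0.28,-0.164,0.03],1],
    [[0,0,-14.5],[-0.32,-0.188,0.033],1],
    [[0,0,-14.5],[-0.3414,-0.2,0.033],1],
    [[0,0,-14.5],[-0.3414,-0.2,0.033],1],
    [[0,0,-14.5],[-0.3414,-0.2,0.033],1]
  ]
}}

```text
time: 1.4
tool_pos: [454.7, 263.7, 215.1]
tcp_rot: [180.0, -0.0, 175.0]
ft_force: [0.9, -0.3, 0.1]
finger_gap: 85.1
```

Run:
```python
from h import *
s=sense();print(s['time'],s['tool_pos'],s['tcp_rot'],s['ft_force'],s['wrist_torque'])
c=camera_info('wrist');p,d=snapshot('wrist');cv2.imwrite('pics/w1.png',p);np.savez('pics/w1.npz',p=p,d=d,o=c['origin'],r=c['orientation']);print(c)
```

```text
1.4 [454.71281287 263.73189881 215.06441788] [ 1.79993753e+02 -4.01391795e-02  1.75025869e+02] [ 0.87845002 -0.26550407  0.11468313] [-0.00275227  0.02601626 -0.05769248]
{'fov_y': 62.6983338912661, 'cx': 313.39589772862996, 'cy': 239.16441759378318, 'origin': array([375.76682544, 271.45572007, 340.2134763 ]), 'orientation': array([1.61895358e+02, 4.32838075e-02, 8.50546792e+01])}
```

View pics/w1.png

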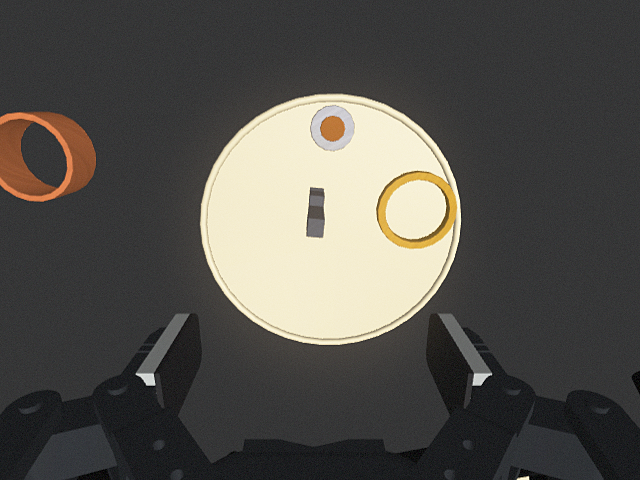

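The wrist view shows the clip at about (316,212), nearly aligned with the image's vertical, with the pendant at (332,128) and the bangle at (416,210).

Run:
```python
from h import *
z=np.load('pics/w1.npz');p,d=z['p'],z['d'];c=camera_info('wrist');c['origin']=z['o'];c['orientation']=z['r']
X=cloud('wrist',d,c)
m=(np.hypot(X[...,0]-455,X[...,1]-263)<40)&(X[...,2]>20)&(X[...,2]<100)
for lo,hi in((20,38),(38,70),(70,95)):
    w=m&(X[...,2]>lo)&(X[...,2]<hi);q=X[w]
    r=cv2.minAreaRect(q[:,:2].astype(np.float32)); print(lo,len(q),np.median(q,0).round(1),q.min(0).round(1),q.max(0).round(1),r)
# dark mask top face by ray cast at z=76
g=p.max(2); dm=((g<150)&m).astype(np.uint8)
cv2.imwrite('pics/w1c.png',cv2.resize(p[170:255,270:370],None,fx=7,fy=7,interpolation=cv2.INTER_CUBIC))
ys,xs=np.where(m); print(xs.min(),xs.max(),ys.min(),ys.max())
```

```text
20 215 [442.5 267.6  34.8] [438.6 257.1  20.2] [467.5 274.1  37.7] ((453.84747314453125, 265.7314758300781), (11.982535362243652, 29.887920379638672), 79.55506896972656)
38 171 [447.4 266.3  55.1] [446.2 259.3  38.5] [455.8 272.6  69.9] ((449.0662841796875, 264.27386474609375), (7.298207759857178, 15.058128356933594), 27.538694381713867)
70 345 [453.2 265.9  74.8] [446.4 258.8  70.2] [461.4 272.5  76.8] ((454.0627746582031, 265.7619934082031), (12.066568374633789, 14.282504081726074), 79.57553100585938)
306 324 192 237
```

View pics/w1c.png

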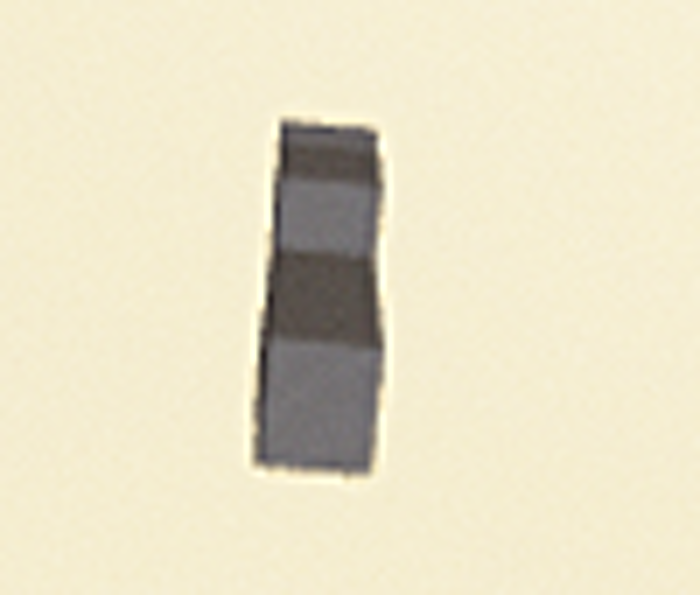

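Run:
```python
from h import *
delta([454.8,263.4,215.1],[180,0,175.03],[454,265.75,59],[180,0,169.6])
```

```text
turn [ 0.   -0.    5.43] shift [0.001  0.0023 0.1561]
```

>>> {"op": "jog_arm", "data": {
  "plan": [
    [[0,0,3],[0.001,0.0023,0.03],1],
    [[0,0,5.4],[0.001,0.0023,0.08],1],
    [[0,0,5.4],[0.001,0.0023,0.125],1],
    [[0,0,5.4],[0.001,0.0023,0.15],1],
    [[0,0,5.4],[0.001,0.0023,0.156],1],
    [[0,0,5.4],[0.001,0.0023,0.156],1],
    [[0,0,5.4],[0.001,0.0023,0.156],-0.3],
    [[0,0,5.4],[0.001,0.0023,0.156],-0.6],
    [[0,0,5.4],[0.001,0.0023,0.156],-1],
    [[0,0,5.4],[0.001,0.0023,0.156],-1],
    [[0,0,5.4],[0.001,0.0023,0.156],-1],
    [[0,0,5.4],[0.001,0.0023,0.156],-1]
  ],
  "force": 60
}}

```text
time: 2.95
tool_pos: [454.6, 265.7, 59.5]
tcp_rot: [180.0, 0.0, 169.6]
ft_force: [-0.0, -0.6, 2.7]
finger_gap: 10.9
```

Run:
```python
from h import *
s=sense();print(s['time'],s['tool_pos'],s['tcp_rot'],s['ft_force'],s['wrist_torque'],s['finger_gap'])
```

```text
2.95 [454.55881993 265.72115216  59.49956263] [1.79995244e+02 1.74590354e-02 1.69629111e+02] [-0.02978831 -0.62136345  2.74834638] [-0.15322259  0.00095425 -0.04593813] 10.867673750117438
```

Run:
```python
from h import *
delta([454.3,265.7,59.2],[180,0,169.63],[533,-18,220],[180,0,185.2])
```

```text
turn [  0.     0.   -15.57] shift [-0.1285 -0.2649 -0.1608]
```

>>> {"op": "jog_arm", "data": {
  "plan": [
    [[0,0,0],[0,0,-0.02],-1],
    [[0,0,0],[0,0,-0.06],-1],
    [[0,0,0],[0,0,-0.11],-1],
    [[0,0,-2],[-0.015,-0.03,-0.15],-1],
    [[0,0,-5],[-0.035,-0.075,-0.16],-1],
    [[0,0,-8],[-0.06,-0.12,-0.161],-1],
    [[0,0,-11],[-0.08,-0.17,-0.161],-1],
    [[0,0,-14],[-0.105,-0.215,-0.161],-1],
    [[0,0,-15.5],[-0.12,-0.25,-0.161],-1],
    [[0,0,-15.6],[-0.1285,-0.265,-0.161],-1],
    [[0,0,-15.6],[-0.1285,-0.265,-0.161],-1],
    [[0,0,-15.6],[-0.1285,-0.265,-0.161],-1]
  ]
}}

```text
time: 4.45
tool_pos: [532.9, -16.8, 220.1]
tcp_rot: [180.0, -0.0, -174.7]
ft_force: [0.7, 0.1, -0.6]
finger_gap: 10.8
```

Run:
```python
from h import *
s=sense();print(s['time'],s['tool_pos'],s['tcp_rot'],s['ft_force'],s['wrist_torque'],s['finger_gap'])
c=camera_info('wrist');p,d=snapshot('wrist');cv2.imwrite('pics/w2.png',p);np.savez('pics/w2.npz',p=p,d=d,o=c['origin'],r=c['orientation'])
X=cloud('wrist',d,c)
b=(d>0)&(p.min(2)>90)&(X[...,2]>118)&(X[...,2]<155)&(X[...,1]<60)&(X[...,1]>-80)&(abs(X[...,0]-513)<40)
q=X[b]
for s in np.arange(-80,40,3):
    w=q[(q[:,1]>=s)&(q[:,1]<s+3)]
    if len(w)>5: print(s+1.5,len(w),w[:,0].min().round(1),w[:,0].max().round(1),np.percentile(w[:,2],95).round(1))
```

```text
4.45 [532.86365155 -16.8408421  220.12005977] [ 1.79959974e+02 -2.22845099e-02 -1.74735730e+02] [ 0.70288888  0.06444265 -0.58906882] [-0.01656901 -0.00970429  0.0545552 ] 10.772654257623449
-78.5 211 508.0 528.6 141.3
-75.5 212 508.0 528.1 141.0
-72.5 208 507.5 527.9 141.0
-69.5 210 507.3 527.9 141.0
-66.5 213 507.0 527.3 140.9
-63.5 201 506.7 527.0 141.1
-60.5 214 506.3 526.7 141.1
-57.5 205 506.3 526.6 140.9
-54.5 216 506.0 526.3 140.9
-51.5 204 505.4 526.0 140.9
-48.5 212 505.3 525.5 141.1
-45.5 207 505.1 525.7 140.9
-42.5 211 504.7 525.0 140.9
-39.5 208 504.7 525.2 141.0
-36.5 213 504.4 524.5 141.0
-33.5 208 504.0 524.4 140.8
-30.5 211 503.8 524.4 140.8
-27.5 206 503.5 523.8 140.7
-24.5 179 503.5 523.4 140.4
-21.5 151 505.9 520.7 138.3
-18.5 153 505.8 520.5 138.1
-15.5 148 505.3 520.4 137.9
-12.5 154 505.1 519.8 137.8
-9.5 202 501.9 522.0 140.6
-6.5 205 501.5 521.9 140.7
-3.5 208 501.5 521.5 140.7
-0.5 204 501.1 521.5 140.6
2.5 211 501.1 521.4 140.7
5.5 199 500.6 521.1 140.7
8.5 202 500.6 520.3 140.8
11.5 209 500.1 520.2 140.8
14.5 202 500.1 519.9 140.8
17.5 198 499.8 520.1 140.8
20.5 45 500.8 519.3 140.4
```

View pics/w2.png

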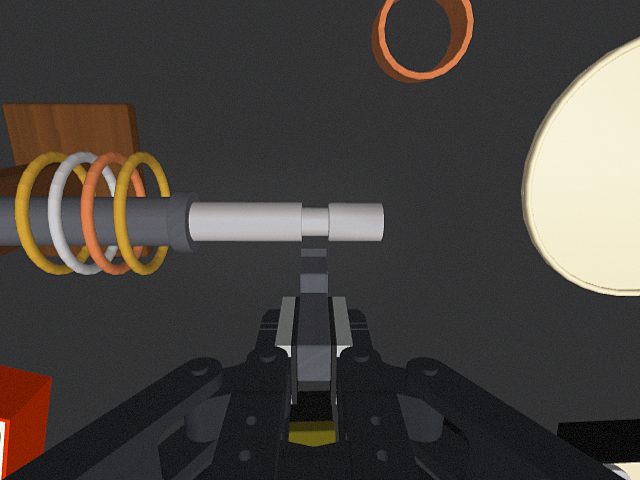

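The wrist view shows the groove at (302–328, 222) and the clip held between the pads at (314,263), square to the bar. Next I'll refine the groove edges and the clip's offset from the TCP.

Run:
```python
from h import *
z=np.load('pics/w2.npz');p,d=z['p'],z['d'];c=camera_info('wrist');X=cloud('wrist',d,c)
# groove edges on the bar's outline: rows across cols
b=(d>0)&(p.min(2)>90)&(X[...,2]>118)&(X[...,2]<155)&(X[...,1]<60)&(X[...,1]>-80)&(abs(X[...,0]-513)<40)
h=b[:, :].sum(0); print([(u,int(h[u])) for u in range(292,340)])
u0=np.where(h>0)[0].max(); print('end',u0)
rows=np.where(b[:,315])[0]; v=222
# edges at bar centre line top z
for u in (301.5,328.5,u0+.5): print(u,onz('wrist',u,v,138 if u<u0 else 131,c).round(2))
g=p[222].astype(int).sum(1)//3; print(g[292:340])
t=(d>0)&(X[...,2]>155)&(X[...,2]<200)&(abs(X[...,1]+17)<12)&(X[...,0]>500)&(X[...,0]<570)
q=X[t]
for lo in range(160,200,4):
    w=q[(q[:,2]>=lo)&(q[:,2]<lo+4)]
    if len(w)>4: print(lo,len(w),w.min(0).round(1),w.max(0).round(1))
w=q[(q[:,2]<184)];print(cv2.minAreaRect(w[:,:2].astype(np.float32)))
u=np.array([-0.0866,0.99624]) ; P=X[b][:,:2]-np.array([513,-17])
print(camera_info('wrist')['origin'], sense()['tool_pos'])
```

```text
[(292, 37), (293, 38), (294, 38), (295, 38), (296, 38), (297, 38), (298, 38), (299, 37), (300, 37), (301, 38), (302, 28), (303, 28), (304, 28), (305, 28), (306, 27), (307, 27), (308, 28), (309, 28), (310, 28), (311, 27), (312, 28), (313, 28), (314, 27), (315, 28), (316, 28), (317, 28), (318, 27), (319, 26), (320, 28), (321, 28), (322, 28), (323, 28), (324, 27), (325, 28), (326, 28), (327, 28), (328, 32), (329, 37), (330, 38), (331, 38), (332, 38), (333, 38), (334, 36), (335, 38), (336, 37), (337, 38), (338, 38), (339, 38)]
end 383
301.5 [512.24 -24.48 138.  ]
328.5 [510.87  -9.81 138.  ]
383.5 [509.91  21.55 131.  ]
[193 194 194 196 193 190 193 191 194 177 202 196 195 193 198 199 195 200
 197 195 197 199 192 197 195 198 197 196 199 196 197 197 195 199 197 204
 162 154 189 191 188 191 189 189 191 187 191 190]
164 25 [516.2 -23.4 167. ] [518.6 -12.5 168. ]
168 174 [516.  -23.4 168. ] [519.6 -11.4 172. ]
172 37 [517.4 -23.1 172.1] [518.6 -11.6 176. ]
176 85 [517.3 -23.1 176. ] [519.  -11.6 180. ]
180 85 [517.3 -23.4 180. ] [519.1 -11.8 184. ]
184 97 [517.3 -23.2 184. ] [519.  -11.4 187.9]
188 77 [517.1 -23.1 188. ] [519.  -11.6 192. ]
192 531 [516.9 -23.3 192. ] [526.6 -10.9 196. ]
196 199 [517.4 -22.7 196. ] [527.3 -11.1 200. ]
((517.8719482421875, -17.41964340209961), (3.1985318660736084, 11.979823112487793), 3.060812473297119)
[453.90924654 -23.35190927 345.28293411] [532.86604208 -16.68814264 220.20292597]
```

Run:
```python
from h import *
z=np.load('pics/w2.npz');p,d=z['p'],z['d'];c=camera_info('wrist');X=cloud('wrist',d,c)
t=(X[...,0]>519.5)&(X[...,0]<524.5)&(abs(X[...,1]+17)<4)&(X[...,2]>185)&(X[...,2]<205)
print('shoulder',np.median(X[t],0))
t=(X[...,0]>520)&(X[...,0]<545)&(abs(X[...,1]+16.5)<4)&(X[...,2]>205)&(X[...,2]<245)
q=X[t];print(len(q),np.percentile(q,[5,50,95],axis=0).round(1))
delta([532.87,-16.8,220.1],[180,0,185.26],[513.4,-17.6,194],[180,0,185.0])
```

```text
shoulder [521.99393602 -16.98930256 195.51950137]
1848 [[525.1 -20.1 208.7]
 [526.1 -16.5 233.8]
 [537.5 -12.9 236.1]]
turn [ 0.   -0.    0.26] shift [0.0195 0.001  0.0261]
```

>>> {"op": "jog_arm", "data": {
  "plan": [
    [[0,0,0.2],[0.01,0.0005,0],-1],
    [[0,0,0.3],[0.0195,0.001,0.005],-1],
    [[0,0,0.3],[0.0195,0.001,0.015],-1],
    [[0,0,0.3],[0.0195,0.001,0.024],-1],
    [[0,0,0.3],[0.0195,0.001,0.026],-1],
    [[0,0,0.3],[0.0195,0.001,0.026],-1],
    [[0,0,0.3],[0.0195,0.001,0.026],-1]
  ]
}}

```text
time: 5.38
tool_pos: [513.9, -18.9, 194.6]
tcp_rot: [-180.0, 0.0, -175.1]
ft_force: [-0.6, 0.3, -0.4]
finger_gap: 11.0
```

Run:
```python
from h import *
s=sense();print(s['time'],s['tool_pos'],s['tcp_rot'],s['ft_force'],s['wrist_torque'],s['finger_gap'])
p,d=snapshot('wrist');cv2.imwrite('pics/w3.png',p)
```

```text
5.375 [513.87910992 -18.91328208 194.60532936] [-1.79993903e+02  2.70527924e-02 -1.75073236e+02] [-0.60559305  0.34680776 -0.35987286] [ 0.02363083  0.0253899  -0.02033859] 11.003819357389428
```

View pics/w3.png

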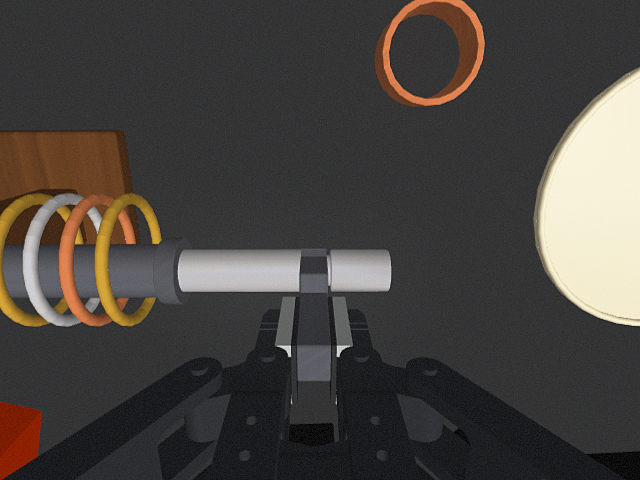

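Run:
```python
from h import *
def ch(P,yaw,sh,tz):
    A=R.from_euler('xyz',[180,0,yaw],degrees=True); return P+A.apply(np.array(sh)*1000), yaw-tz
P,y=np.array([199.958,565.705,248.292]),160.53
for sh,t in (((-.3414,-.2,.033),-14.5),((.001,.0023,.156),5.4),((-.1285,-.265,-.161),-15.6),((.0195,.001,.026),.3)):
    P,y=ch(P,y,sh,t); print(P.round(2),y)
p=cv2.imread('pics/w3.png')
cv2.imwrite('pics/w3c.png',cv2.resize(p[235:310,270:370],None,fx=7,fy=7,interpolation=cv2.INTER_CUBIC))
for v in (258,265,275,285):print(v,p[v,292:340].astype(int).sum(1)//3)
```

```text
[455.17 263.35 215.29] 175.03
[454.38 265.73  59.29] 169.63
[533.08 -18.08 220.29] 185.23
[513.57 -18.86 194.29] 184.92999999999998
258 [152 157 155 153 154 151 151 158 132  43  50  55  57  55  56  54  52  53
  50  59  54  54  57  58  59  52  55  52  51  51  59  49  50  47  59 146
 135 129  99 138 157 159 158 154 159 160 155 157]
265 [186 184 185 186 187 186 191 198  60  49  54  59  59  58  56  60  58  52
  58  53  54  58  53  60  55  52  59  54  51  54  53  53  51  49  52 124
 192 184 148 129 194 189 188 190 192 185 187 187]
275 [191 190 194 196 197 196 204 114  67  94  99  94  97  99  97  98  92  97
  95  95  95  94  95  96  99  96  94  94  97  98  94  97  96  91  89  90
 178 212 164 131 193 195 192 196 193 187 191 193]
285 [186 190 189 190 189 192 197 106  72  95 102  99 104 100 102 102  97  98
 101 104  97 101  95  99 104  98  98  97  97 100  97 101  98  91  95  92
 120 146 116 159 187 181 180 185 184 183 186 184]
```

View pics/w3c.png

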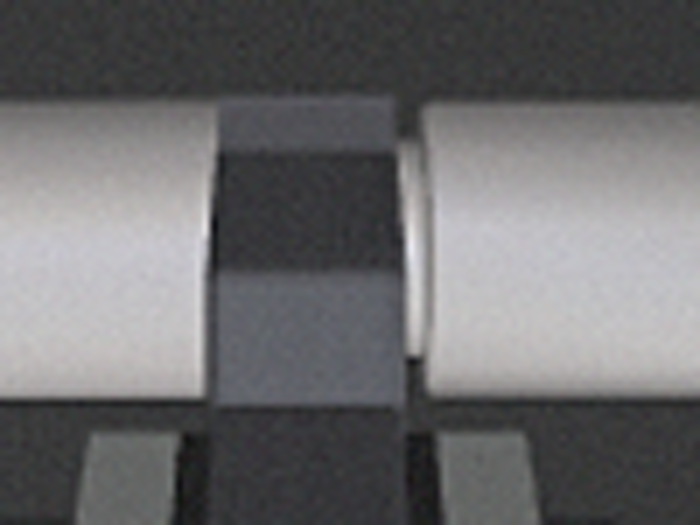

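>>> {"op": "jog_arm", "data": {
  "plan": [
    [[0,0,0],[0.0002,0.0009,0],-1],
    [[0,0,0],[0.0002,0.0009,0.002],-1],
    [[0,0,0],[0.0002,0.0009,0.004],-1],
    [[0,0,0],[0.0002,0.0009,0.006],-1],
    [[0,0,0],[0.0002,0.0009,0.007],-1],
    [[0,0,0],[0.0002,0.0009,0.007],-1],
    [[0,0,0],[0.0002,0.0009,0.007],-1]
  ]
}}

```text
time: 6.3
tool_pos: [513.4, -18.0, 187.4]
tcp_rot: [-180.0, 0.0, -175.1]
ft_force: [-0.5, -0.3, -0.6]
finger_gap: 10.7
```

Run:
```python
from h import *
for i in range(3):
    s=sense();print(s['time'],s['tool_pos'],s['tcp_rot'],s['ft_force'],s['wrist_torque'],s['finger_gap'])
    p,d=snapshot('wrist')
cv2.imwrite('pics/w4c.png',cv2.resize(p[235:335,270:370],None,fx=6,fy=6,interpolation=cv2.INTER_CUBIC))
```

```text
6.3 [513.35657387 -17.98980844 187.36405752] [-1.79996879e+02  6.62554490e-03 -1.75067783e+02] [-0.46726513 -0.29270936 -0.59497431] [ 0.02088542 -0.00811088  0.02041455] 10.716240791708149
6.35 [513.36332548 -17.9586636  187.38347173] [-1.79998355e+02  6.72029773e-03 -1.75066069e+02] [ 0.3589011   0.1823514  -0.00950479] [ 0.0417384  -0.04529848  0.06629022] 11.08526189372202
6.4 [513.38280585 -17.98239535 187.40913192] [-1.79997442e+02  1.18421194e-02 -1.75070785e+02] [ 0.65219234  0.5823109  -0.87610035] [-0.02327224 -0.01238811  0.04509456] 11.216659569374395
```

View pics/w4c.png

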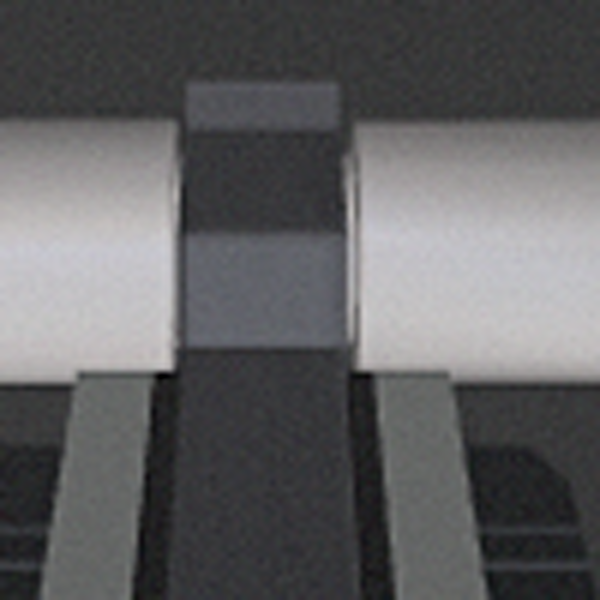

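The clip is now centred over the groove, with an equal sliver of groove showing on each side. Now I'll feel downwards.

>>> {"op": "jog_arm", "data": {
  "plan": [
    [[0,0,0],[0,0,0.001],-1],
    [[0,0,0],[0,0,0.002],-1],
    [[0,0,0],[0,0,0.003],-1],
    [[0,0,0],[0,0,0.0035],-1],
    [[0,0,0],[0,0,0.004],-1],
    [[0,0,0],[0,0,0.004],-1]
  ]
}}

```text
time: 7.2
tool_pos: [513.3, -18.0, 183.3]
tcp_rot: [-180.0, -0.0, -175.1]
ft_force: [0.0, -0.3, -0.3]
finger_gap: 11.0
```

>>> {"op": "jog_arm", "data": {
  "plan": [
    [[0,0,0],[0,0,0.0005],-1],
    [[0,0,0],[0,0,0.001],-1],
    [[0,0,0],[0,0,0.001],-1]
  ]
}}

```text
time: 7.58
tool_pos: [513.4, -18.0, 182.4]
tcp_rot: [-180.0, 0.0, -175.1]
ft_force: [-0.4, -0.4, -0.7]
finger_gap: 11.3
```

>>> {"op": "jog_arm", "data": {
  "plan": [
    [[0,0,0],[0,0,0.0005],-1],
    [[0,0,0],[0,0,0.001],-1],
    [[0,0,0],[0,0,0.001],-1]
  ]
}}

```text
time: 7.95
tool_pos: [513.5, -18.0, 181.5]
tcp_rot: [-180.0, 0.0, -175.1]
ft_force: [0.7, -0.4, 2.3]
finger_gap: 11.0
```

>>> {"op": "jog_arm", "data": {
  "plan": [
    [[0,0,0],[0,0,0.0005],-1],
    [[0,0,0],[0,0,0.001],-1],
    [[0,0,0],[0,0,0.001],-1]
  ]
}}

```text
time: 8.32
tool_pos: [513.5, -18.0, 180.6]
tcp_rot: [-180.0, 0.0, -175.1]
ft_force: [1.4, -0.5, 4.7]
finger_gap: 10.9
```

>>> {"op": "jog_arm", "data": {
  "plan": [
    [[0,0,0],[0,0,0.0005],-1],
    [[0,0,0],[0,0,0.001],-1],
    [[0,0,0],[0,0,0.001],-1]
  ]
}}

```text
time: 8.7
tool_pos: [513.5, -18.0, 179.6]
tcp_rot: [-180.0, 0.0, -175.1]
ft_force: [1.3, -0.3, 4.2]
finger_gap: 11.1
```

>>> {"op": "jog_arm", "data": {
  "plan": [
    [[0,0,0],[-0.0002,0,0.0005],-1],
    [[0,0,0],[-0.0003,0,0.001],-1],
    [[0,0,0],[-0.0003,0,0.001],-1]
  ]
}}

```text
time: 9.07
tool_pos: [513.8, -18.0, 178.6]
tcp_rot: [-180.0, 0.0, -175.1]
ft_force: [1.0, 0.3, 5.9]
finger_gap: 10.8
```

>>> {"op": "jog_arm", "data": {
  "plan": [
    [[0,0,0],[0,0,0.0005],-1],
    [[0,0,0],[0,0,0.001],-1],
    [[0,0,0],[0,0,0.001],-1]
  ]
}}

```text
time: 9.45
tool_pos: [513.8, -18.0, 177.6]
tcp_rot: [-180.0, 0.0, -175.1]
ft_force: [0.5, -0.6, 5.3]
finger_gap: 11.3
```

>>> {"op": "jog_arm", "data": {
  "plan": [
    [[0,0,0],[0,0,0.0005],-1],
    [[0,0,0],[0,0,0.001],-1],
    [[0,0,0],[0,0,0.001],-1]
  ]
}}

```text
time: 9.82
tool_pos: [513.7, -18.0, 176.4]
tcp_rot: [-180.0, 0.0, -175.1]
ft_force: [1.1, 0.5, 3.8]
finger_gap: 11.1
```

>>> {"op": "jog_arm", "data": {
  "plan": [
    [[0,0,0],[0,0,0.0005],-1],
    [[0,0,0],[0,0,0.001],-1],
    [[0,0,0],[0,0,0.001],-1]
  ]
}}

```text
time: 10.2
tool_pos: [513.5, -17.9, 175.1]
tcp_rot: [180.0, -0.0, -175.1]
ft_force: [2.4, 0.0, 2.4]
finger_gap: 11.2
```

>>> {"op": "jog_arm", "data": {
  "plan": [
    [[0,0,0],[0,0,0.0005],-1],
    [[0,0,0],[0,0,0.001],-1],
    [[0,0,0],[0,0,0.001],-1]
  ]
}}

```text
time: 10.58
tool_pos: [513.6, -17.9, 174.1]
tcp_rot: [180.0, -0.0, -175.1]
ft_force: [2.5, 1.4, 1.3]
finger_gap: 11.1
```

>>> {"op": "jog_arm", "data": {
  "plan": [
    [[0,0,0],[0,0,0.0005],-1],
    [[0,0,0],[0,0,0.001],-1],
    [[0,0,0],[0,0,0.001],-1]
  ]
}}

```text
time: 10.95
tool_pos: [513.5, -17.9, 173.0]
tcp_rot: [180.0, -0.0, -175.1]
ft_force: [2.5, 0.7, 0.5]
finger_gap: 11.0
```

>>> {"op": "jog_arm", "data": {
  "plan": [
    [[0,0,0],[0,0,0.0005],-1],
    [[0,0,0],[0,0,0.001],-1],
    [[0,0,0],[0,0,0.001],-1]
  ]
}}

```text
time: 11.32
tool_pos: [513.5, -17.9, 172.0]
tcp_rot: [180.0, -0.0, -175.1]
ft_force: [2.7, -0.3, -1.2]
finger_gap: 10.9
```

>>> {"op": "jog_arm", "data": {
  "plan": [
    [[0,0,0],[0,0,0.0005],-1],
    [[0,0,0],[0,0,0.001],-1],
    [[0,0,0],[0,0,0.001],-1]
  ]
}}

```text
time: 11.7
tool_pos: [513.5, -17.9, 171.0]
tcp_rot: [180.0, -0.0, -175.1]
ft_force: [3.0, 0.7, -1.4]
finger_gap: 11.0
```

It has snapped past the peak and now pulls itself down. I'll finish the travel gently until it seats.

>>> {"op": "jog_arm", "data": {
  "plan": [
    [[0,0,0],[-0.0003,0,0.0005],-1],
    [[0,0,0],[-0.0005,0,0.001],-1],
    [[0,0,0],[-0.0005,0,0.001],-1]
  ]
}}

```text
time: 12.08
tool_pos: [513.8, -17.9, 169.9]
tcp_rot: [180.0, -0.0, -175.1]
ft_force: [2.0, 0.1, -2.0]
finger_gap: 11.0
```

>>> {"op": "jog_arm", "data": {
  "plan": [
    [[0,0,0],[0,0,0.0005],-1],
    [[0,0,0],[0,0,0.001],-1],
    [[0,0,0],[0,0,0.001],-1]
  ]
}}

```text
time: 12.45
tool_pos: [513.9, -17.9, 169.1]
tcp_rot: [180.0, -0.0, -175.1]
ft_force: [0.8, -0.5, -1.9]
finger_gap: 11.1
```

>>> {"op": "jog_arm", "data": {
  "plan": [
    [[0,0,0],[0,0,0.0003],-1],
    [[0,0,0],[0,0,0.0005],-1],
    [[0,0,0],[0,0,0.0005],-1]
  ]
}}

```text
time: 12.82
tool_pos: [514.0, -17.9, 168.8]
tcp_rot: [180.0, -0.0, -175.1]
ft_force: [0.3, 0.4, -1.5]
finger_gap: 11.0
```

>>> {"op": "jog_arm", "data": {
  "plan": [
    [[0,0,0],[0,0,0.0003],-1],
    [[0,0,0],[0,0,0.0005],-1],
    [[0,0,0],[0,0,0.0005],-1]
  ]
}}

```text
time: 13.2
tool_pos: [514.1, -17.9, 168.3]
tcp_rot: [-180.0, -0.0, -175.1]
ft_force: [-0.5, 1.1, 0.0]
finger_gap: 10.9
```

>>> {"op": "jog_arm", "data": {
  "plan": [
    [[0,0,0],[0,0,0.0003],-1],
    [[0,0,0],[0,0,0.0005],-1],
    [[0,0,0],[0,0,0.0005],-1]
  ]
}}

```text
time: 13.58
tool_pos: [514.2, -17.9, 168.0]
tcp_rot: [-180.0, 0.0, -175.1]
ft_force: [-1.1, 0.8, 1.3]
finger_gap: 11.1
```

Run:
```python
from h import *
for i in range(3):
    s=sense();print(s['time'],s['tool_pos'],s['ft_force'],s['finger_gap'])
    p,d=snapshot('wrist')
cv2.imwrite('pics/w5.png',p)
p,d=snapshot('scene');cv2.imwrite('pics/s5.png',cv2.resize(p[90:240,200:400],None,fx=4,fy=4))
```

```text
13.575 [514.21012394 -17.91061568 168.03161201] [-1.0683277   0.77386355  1.33529497] 11.076755803287694
13.625 [514.20963226 -17.91732881 168.02888754] [-0.78332162  0.15360649  1.93103125] 11.05494525771846
13.675 [514.22593377 -17.9103913  168.0263844 ] [-1.09968166 -0.34819102  2.24693073] 11.080497913200315
```

View pics/w5.png

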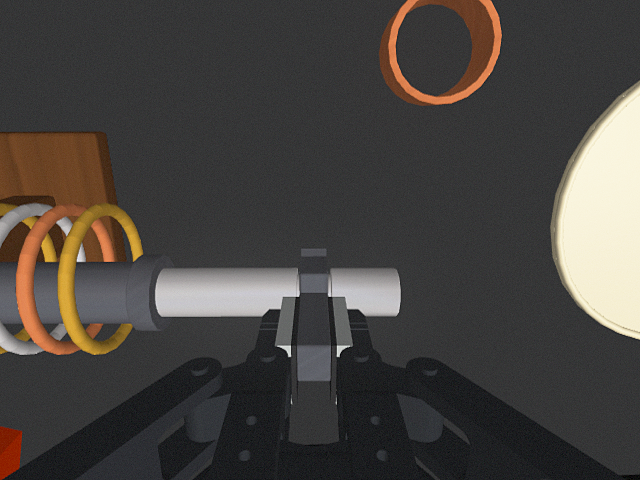

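View pics/s5.png

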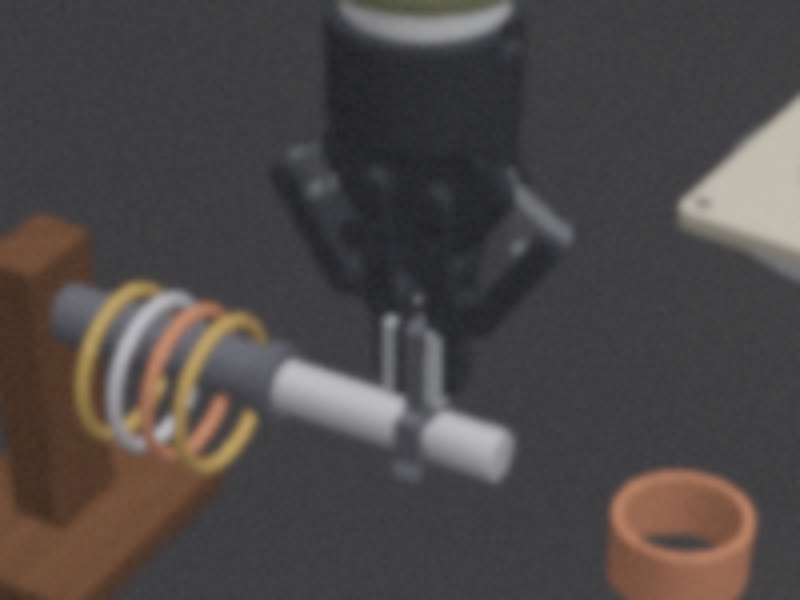

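>>> {"op": "jog_arm", "data": {
  "plan": [
    [[0,0,0],[0.0001,0,0.0003],-1],
    [[0,0,0],[0.0002,0,0.0006],-1],
    [[0,0,0],[0.0002,0,0.0006],-1]
  ]
}}

```text
time: 14.15
tool_pos: [514.3, -17.9, 167.9]
tcp_rot: [-180.0, 0.1, -175.1]
ft_force: [-1.9, 0.8, 7.1]
finger_gap: 11.1
```

>>> {"op": "jog_arm", "data": {
  "plan": [
    [[0,0,0],[0,0,0.0003],-1],
    [[0,0,0],[0,0,0.0006],-1],
    [[0,0,0],[0,0,0.0006],-1]
  ]
}}

```text
time: 14.52
tool_pos: [514.3, -17.9, 167.8]
tcp_rot: [-180.0, 0.1, -175.1]
ft_force: [-3.8, 0.6, 10.7]
finger_gap: 11.2
```

Seated: the force rises steeply at the stop, to 10.7 N. Now I'll unload, open a little, and lift straight up.

>>> {"op": "jog_arm", "data": {
  "plan": [
    [[0,0,0],[0,0,-0.0008],-1],
    [[0,0,0],[0,0,-0.0013],-1],
    [[0,0,0],[0,0,-0.0013],-0.7],
    [[0,0,0],[0,0,-0.0013],-0.5],
    [[0,0,0],[0,0,-0.0013],-0.35],
    [[0,0,0],[0,0,-0.0013],-0.35],
    [[0,0,0],[0,0,-0.0013],-0.35],
    [[0,0,0],[0,0,-0.0013],-0.35]
  ]
}}

```text
time: 15.52
tool_pos: [513.9, -17.9, 167.9]
tcp_rot: [180.0, -0.0, -175.1]
ft_force: [-0.4, 0.5, 0.2]
finger_gap: 27.6
```

Run:
```python
from h import *
s=sense();print(s['time'],s['tool_pos'],s['ft_force'],s['finger_gap'])
p,d=snapshot('wrist');cv2.imwrite('pics/w6.png',p)
```

```text
15.525 [513.88554465 -17.90897257 167.87592942] [-0.37284493  0.50227672  0.20635854] 27.57550010045871
```

View pics/w6.png

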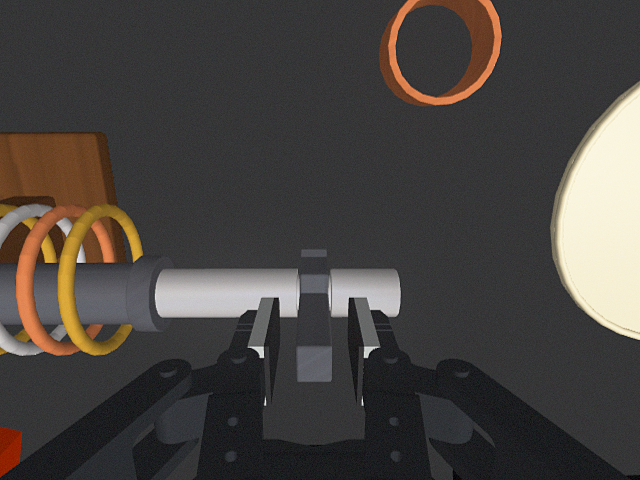

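The fingers are clear of the tab at (314,330) on both sides, and the clip stays upright. Now I'll lift away.

>>> {"op": "jog_arm", "data": {
  "plan": [
    [[0,0,0],[0,0,-0.005],-0.35],
    [[0,0,0],[0,0,-0.02],-0.35],
    [[0,0,0],[0,0,-0.04],-0.35],
    [[0,0,0],[0,0,-0.06],-0.35],
    [[0,0,0],[0,0,-0.08],-0.35],
    [[0,0,0],[-0.02,0,-0.1],-0.35],
    [[0,0,0],[-0.02,0,-0.1],-0.35],
    [[0,0,0],[-0.02,0,-0.1],-0.35]
  ]
}}

```text
time: 16.58
tool_pos: [533.3, -16.2, 267.4]
tcp_rot: [180.0, -0.1, -175.1]
ft_force: [-0.3, 0.1, -0.3]
finger_gap: 27.9
```

Run:
```python
from h import *
s=sense();print(s['time'],s['tool_pos'],s['ft_force'],s['finger_gap'])
c=camera_info('wrist');p,d=snapshot('wrist');cv2.imwrite('pics/w7.png',p);X=cloud('wrist',d,c)
p2,_=snapshot('scene');cv2.imwrite('pics/s7.png',cv2.resize(p2[90:240,200:400],None,fx=4,fy=4))
t=(abs(X[...,0]-513)<25)&(abs(X[...,1]+18)<15)&(X[...,2]>178)&(X[...,2]<192);q=X[t]
print('tab top',len(q),np.median(q,0),cv2.minAreaRect(q[:,:2].astype(np.float32)))
t=(X[...,0]>498)&(X[...,0]<506)&(abs(X[...,1]+18)<4)&(X[...,2]>142)&(X[...,2]<150);q=X[t];print('shoulder',len(q),np.median(q,0))
```

```text
16.575 [533.26848689 -16.16517555 267.42777677] [-0.2700207   0.06697153 -0.2959244 ] 27.939376724221205
tab top 565 [512.78067314 -17.29290296 183.29398619] ((513.429443359375, -17.21231460571289), (13.752453804016113, 11.717522621154785), 4.941124439239502)
shoulder 139 [502.17309726 -17.91880255 143.39882125]
```

View pics/w7.png

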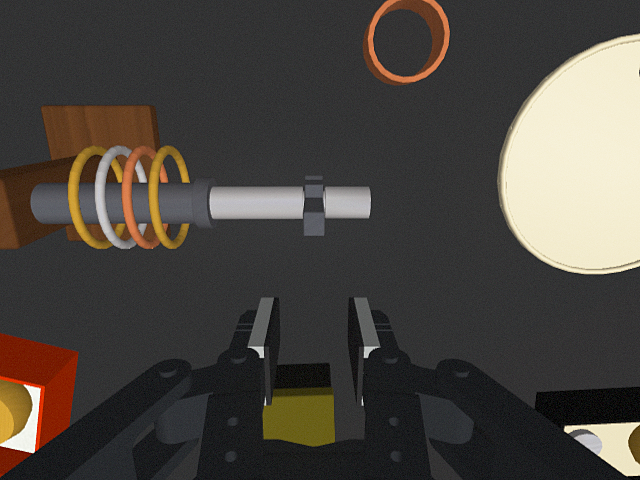

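View pics/s7.png

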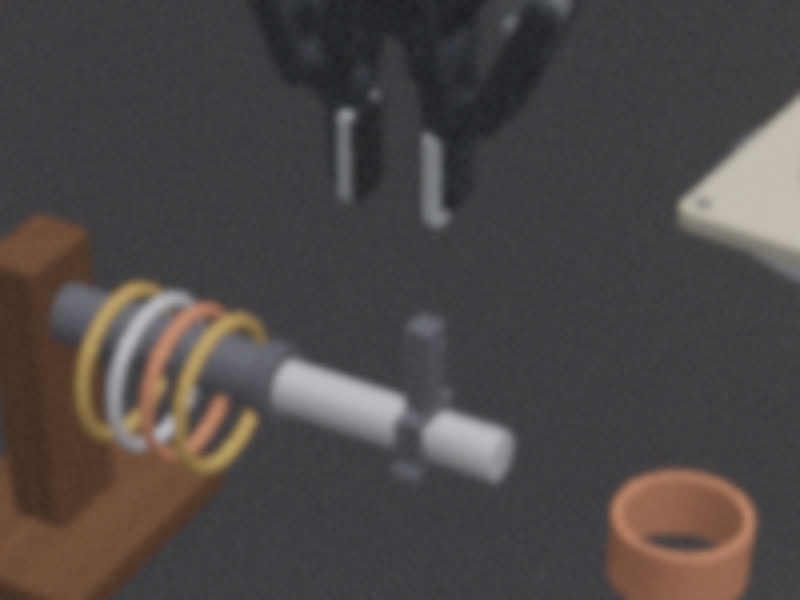

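```bash
python3 -c "
from bench import *
print(hand_in())"
```

```text
the job is handed in; nothing more can be done
None
```

The clip is snapped home in the bar's groove, released and handed in, with the arm about 100 mm clear of it. The clock stood at about 17 s.

**Feel on the way down:**
- The clip met nothing at the height where full bar would have stopped it, so it was over the groove.
- First contact came about where the groove predicted.
- The force peaked at about 6 N at the snap, then the clip pulled itself down by about 2 N.
- I pressed it against the stop at 10.7 N, the highest force I read, against the 25 N limit. Force was read only at the end of each small step.

**Last checks:**
- **Position:** the clip stands upright, centred in the groove to within the measuring error, and lined up with the bar (4.9° against 5.0°).
- **Height:** the tab's top measured 183.3 mm against 184.5 mm expected, and the shoulder 143.4 mm against 145 mm. Both read 1 to 2 mm low. The shoulder also read about 1 mm low before the press, so I put this down to camera calibration.
- **Surroundings:** the bangles look undisturbed, and the gripper touches nothing.

**One disagreement:** my first placing over the groove was 0.9 mm off along the bar, probably because I measured while the arm was still settling. I saw it in the wrist picture and corrected it before contact.

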